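# Load the finishing tub and screw its cover down

### The arm

A 6-joint arm with a two-finger parallel gripper is mounted at the origin on the work surface. World frame = base frame: x ahead of the robot, y to its left, z up, the work surface at z = 0. Lengths are in m, angles in rad, forces in N, time in s.
With the tool pointing down it reaches from about 0.35 to 0.725 m from the base axis. Payload 4.3 kg.
Tool frame: the origin (TCP) lies at the very end of the fingers, on their centre line; the grasp point (between the pads) lies 19 mm behind it; z points along the fingers, y is the line along which they close (so a half turn about z gives the same grasp; the last joint's range is limited). The gripper opens to 85 mm and grips with 20 to 120 N. Pads are 22 mm wide; open, the fingers measure 114 mm over their backs; the gripper's body (76 mm by 85 mm) begins 54 mm behind the grasp point. The pads swing forward as they close: fully open they stand 13 mm farther back than shut.
Start: joints at [-1.39, 0.377, 0.081, 1.274, 0, 1.46], TCP at [0.165, -0.551, 0.231] pointing down, gripper open.
Joint ranges: [-2.72, 2.72], [-0.84, 1.66], [-1.02, 1.22], [-1.77, 2.12], [-1.37, 1.28], [-3.14, 3.14]. Speed limits (rad/s): [2.57, 2.57, 3.14, 3.14, 3.14, 3.14].

### API

Orientations are given as a unit quaternion [w, x, y, z].
In Python, from bench import manip, planner, telemetry, grab_frame gives the robot as it stands (manip), with the cameras as plain functions, the kinematics (planner) and the readings (telemetry). Calls block until the motion is done:
- manip.reach(position, orientation): joint-space move of the TCP to a pose.
- manip.move_straight(position, ori=None, speed=0.15, guard=None): straight line of the TCP; ori=None keeps the orientation; speed is the mean speed in m/s. With guard (N) it stops when the force on the tool has changed by that much, and returns True; else False.
- manip.move_j(angles): joint-space move.
- manip.gripper_to(opening, force=None): opening from 0.0 (shut) to 1.0 (fully open); force is the grip in N (None keeps the last); returns when the fingers have stopped.
- manip.hold(seconds).
- planner.solve_ik(position, orientation): joint angles nearest the present ones, or None.
- telemetry.read_state(): the state.
- grab_frame(name): name is "scene" or "side" or "wrist"; returns a dict with "img" (384x512x3 uint8, red, green, blue), "depth" (384x512 float32, m along the optical axis (not along the pixel's ray), 0 where there is no reading), "mtx" (3x3 intrinsics, pixels), "dist" ([k1, k2, p1, p2, k3] as OpenCV has them; the pictures are not rectified), "origin" and "orientation" of the camera in the world. Camera axes: x right, y down, z forward; pixel columns grow to the right and rows downward; lengths in m; the calibration is good to about 2 mm. A picture is of the moment at which its call begins.
A pose or a line that the arm cannot do raises manip.IKError and nothing moves.
- manip.sign_off(): hands the job in; it is judged then, once.
The state is a dict: "time": time; "joint_positions": joint angles; "qvel": joint speeds; "joint_torque": joint torques, N m; "eef_pos": TCP position; "tool_rot": TCP orientation; "contact_force": force on the tool from outside, world axes, zero at the start; "ft_torque": the same for the moment, N m; "grip_width": opening from 0.0 (shut) to 1.0 (fully open); "gripper_force": force on a finger pad.
Only numpy, scipy, OpenCV 4.12 (cv2) and the standard library are available. Lean on these libraries where they do the work, as an engineer would, in place of code of your own. Each camera call takes 0.05 s, during which the arm holds its last target. There are 200 camera calls.

### The job

Put every steel channel bracket on the bench into the open finishing tub, pour all the ceramic balls from the white cup in with them, and stand the empty cup upright back in the middle of its rubber mat. Then push the tub's hinged cover fully shut and tighten its four T-knobs clockwise in star order, that is, from one knob always across to the diagonally opposite one before doing the other diagonal pair, in two passes: first every knob about halfway, then every knob fully to its stop. Leave the other things on the bench where they are.

Things in the scene. Friction and masses are not known exactly. Their poses are not given: they have to be found in the camera images.
- tub: Open-topped square metal finishing tub on a grey base, fixed to the bench, 210 x 210 mm outside, 110 mm high. Origin: centre of its underside; its x axis points from the robot's side towards the hinge, y to the left, z up. Inside 198 x 198 mm, inner floor 36 mm and rim 110 mm above the origin.
- lid (a joint): Hinged steel cover, 210 mm from hinge to free edge, 225 wide, 10 thick. Hinge line along the tub's far rim: at tub x = +105 mm, z = 111 mm, parallel to tub y. 0 rad = shut flat, pi/2 = upright, stop at 1.75; starts at 1.35 to 1.55, leaning a little over the tub. Stiff hinge (1 N m): stays where it is left; push it over and down near its free edge with about 8 N.
- lid_edge (a point): Middle of the cover's free edge, on the outer face (top when shut), 210 mm from the hinge. Its x axis lies along the cover from free edge to hinge, its z axis is the normal of the outer face. Only bare sheet lies between the knobs, within 40 mm of the cover's centre line.
- mat: Black rubber mat, 120 x 120 x 3 mm, fixed to the bench; origin centre of its underside. The cup's place.
- cup: White open plastic cup, 85 mm high, slightly flared: outside diameter 58 mm at the foot, 68 mm at the rim, wall 3 mm, inner floor 6 mm up, 150 g empty. Starts upright on the mat with the balls in it. Origin: centre of its underside; z towards the mouth.
- knob_nl (a joint): Turn of the near left T-knob. 0 = loose (bar along tub x), 1.1 = halfway, 2.2 rad = fully tight, hard stop; clockwise from above tightens. Starts at 0 to 0.25; friction 0.12 N m, stays where left. Cover shut: axis at tub x, y = -75, +75 mm; bar 60 long, 15 wide (grip across this), 20 tall, its centre 153 mm above the bench, 32 mm above the cover's face, on a 14 mm stem.
- knob_nl_grip (a point): Centre of the near left knob's bar, on its turning axis. x lies along the bar, y across it, z out of the cover's face (up when shut).
- knob_fr (a joint): Turn of the far right T-knob. 0 = loose (bar along tub x), 1.1 = halfway, 2.2 rad = fully tight, hard stop; clockwise from above tightens. Starts at 0 to 0.25; friction 0.12 N m, stays where left. Cover shut: axis at tub x, y = +75, -75 mm; bar 60 long, 15 wide (grip across this), 20 tall, its centre 153 mm above the bench, 32 mm above the cover's face, on a 14 mm stem.
- knob_fr_grip (a point): Centre of the far right knob's bar, on its turning axis. x lies along the bar, y across it, z out of the cover's face (up when shut).
- knob_nr (a joint): Turn of the near right T-knob. 0 = loose (bar along tub x), 1.1 = halfway, 2.2 rad = fully tight, hard stop; clockwise from above tightens. Starts at 0 to 0.25; friction 0.12 N m, stays where left. Cover shut: axis at tub x, y = -75, -75 mm; bar 60 long, 15 wide (grip across this), 20 tall, its centre 153 mm above the bench, 32 mm above the cover's face, on a 14 mm stem.
- knob_nr_grip (a point): Centre of the near right knob's bar, on its turning axis. x lies along the bar, y across it, z out of the cover's face (up when shut).
- knob_fl (a joint): Turn of the far left T-knob. 0 = loose (bar along tub x), 1.1 = halfway, 2.2 rad = fully tight, hard stop; clockwise from above tightens. Starts at 0 to 0.25; friction 0.12 N m, stays where left. Cover shut: axis at tub x, y = +75, +75 mm; bar 60 long, 15 wide (grip across this), 20 tall, its centre 153 mm above the bench, 32 mm above the cover's face, on a 14 mm stem.
- knob_fl_grip (a point): Centre of the far left knob's bar, on its turning axis. x lies along the bar, y across it, z out of the cover's face (up when shut).
- bracket1: Raw steel channel bracket lying flat side up like a bridge, 80 long (x) x 30 wide (y) x 28 mm high (z), 120 g; origin centre of its underside. One to three of them are there.
- bracket2: Raw steel channel bracket lying flat side up like a bridge, 80 long (x) x 30 wide (y) x 28 mm high (z), 120 g; origin centre of its underside. One to three of them are there.
- bracket3: Raw steel channel bracket lying flat side up like a bridge, 80 long (x) x 30 wide (y) x 28 mm high (z), 120 g; origin centre of its underside. One to three of them are there.
- ball1_center (a point): Centre of a white ceramic ball, 22 mm in diameter, 16 g. Four or five of them are there, in the cup at the start.
- ball2_center (a point): Centre of a white ceramic ball, 22 mm in diameter, 16 g. Four or five of them are there, in the cup at the start.
- ball3_center (a point): Centre of a white ceramic ball, 22 mm in diameter, 16 g. Four or five of them are there, in the cup at the start.
- ball4_center (a point): Centre of a white ceramic ball, 22 mm in diameter, 16 g. Four or five of them are there, in the cup at the start.
- ball5_center (a point): Centre of a white ceramic ball, 22 mm in diameter, 16 g. Four or five of them are there, in the cup at the start.
- wood_block: Bystander: wooden block 80 x 45 x 35 mm; origin centre of its underside. Not part of the job.
- tape1: Bystander: green tape roll, 96 mm across, 20 mm high; origin centre of its underside. Not part of the job.
- knife: Bystander: cutter knife, 150 x 26 x 18 mm, black with yellow ends; origin centre of its underside. Not part of the job.

How it is judged:
By the outcome, as a careful person would: the job done as asked, in the order asked, and still so for the second after the job is handed in, with the robot touching nothing.
Of bracket1, bracket2, bracket3 only 1 to 3 are there at a start; the rules pass over those that are not, and their reading is None.
Of ball4, ball5 only 1 to 2 are there at a start; the rules pass over those that are not, and their reading is None.
At some moment in a run one of bracket1, bracket2, bracket3, cup may be knocked a few centimetres aside while the robot is not near it.
It also fails if it takes over 210 s, if anything falls off the work surface, if the arm or the gripper's body presses on something with over 40 N, if the wrist force passes 120 N, or if a joint passes its speed limit or range.

## Working session

There is one attempt and no reset: what is moved stays moved. The work goes in short steps, each a Python script; the robot and the scene stay as the last script left them, time stands still between calls to the robot, and variables do not carry over. Pictures are saved under pics/ and viewed, at most 14 in all, crops included, and the job is handed in when it is done.

```bash
ls; mkdir -p pics
cat > h.py <<'E'
import numpy as np, cv2
from bench import manip, planner, telemetry, grab_frame
from scipy.spatial.transform import Rotation as R
def rot(q): return R.from_quat([q[1],q[2],q[3],q[0]])
def quat(r):
    a=r.as_quat(); return [a[3],a[0],a[1],a[2]]
def save(f,n): cv2.imwrite(f'pics/{n}.png',f['img'][:,:,::-1])
def rays(f,px):
    u=cv2.undistortPoints(np.array(px,float).reshape(-1,1,2),np.array(f['mtx']),np.array(f['dist'])).reshape(-1,2)
    d=np.c_[u,np.ones(len(u))]
    return np.array(f['origin']),rot(f['orientation']).apply(d)
def onplane(f,px,z):
    o,d=rays(f,px); return o+d*((z-o[2])/d[:,2])[:,None]
def cloud(f,step=1):
    h,w=f['depth'].shape; v,u=np.mgrid[0:h:step,0:w:step]
    o,d=rays(f,np.c_[u.ravel(),v.ravel()])
    return (o+d*f['depth'][::step,::step].ravel()[:,None]).reshape(v.shape+(3,))
def down(yaw): # tool z down; tool y axis at yaw+90deg in world (mirrored)
    # tool x = (cos,sin,0); tool y = z x x with z=-k
    x=np.array([np.cos(yaw),np.sin(yaw),0]); z=np.array([0,0,-1.]); y=np.cross(z,x)
    return quat(R.from_matrix(np.c_[x,y,z]))
E
python3 - <<'E'
from h import *
for n in ('scene','side','wrist'):
    f=grab_frame(n); save(f,n+'0'); print(n,f['origin'],rot(f['orientation']).as_matrix().round(3).tolist(),np.array(f['mtx']).round(1).tolist(),(f['depth']>0).mean())
    np.save(n+'0.npy',f,allow_pickle=True)
s=telemetry.read_state(); print(s['time'],s['tool_rot'],rot(s['tool_rot']).as_matrix().round(2).tolist())
E
```

```text
bench.py
pics
scene [1.27696365 0.10491738 0.96385337] [[-0.097, 0.756, -0.648], [0.995, 0.065, -0.073], [-0.013, -0.652, -0.758]] [[443.9, 0.0, 254.8], [0.0, 443.9, 204.0], [0.0, 0.0, 1.0]] 0.9959767659505209
side [ 0.23381883 -0.50405486  0.79400144] [[0.851, -0.397, 0.343], [-0.525, -0.632, 0.57], [-0.01, -0.665, -0.746]] [[359.8, 0.0, 253.1], [0.0, 359.8, 198.7], [0.0, 0.0, 1.0]] 0.9958852132161459
wrist [ 0.23816998 -0.52839857  0.37276476] [[0.287, -0.913, -0.289], [-0.958, -0.274, -0.083], [-0.003, 0.301, -0.954]] [[326.2, 0.0, 255.0], [0.0, 326.2, 187.8], [0.0, 0.0, 1.0]] 0.9959869384765625
0.15 [-7.97699569e-04  9.89447038e-01  1.44892798e-01 -2.00497567e-05] [[0.96, 0.29, -0.0], [0.29, -0.96, 0.0], [0.0, -0.0, -1.0]]
```

View pics/scene0.png

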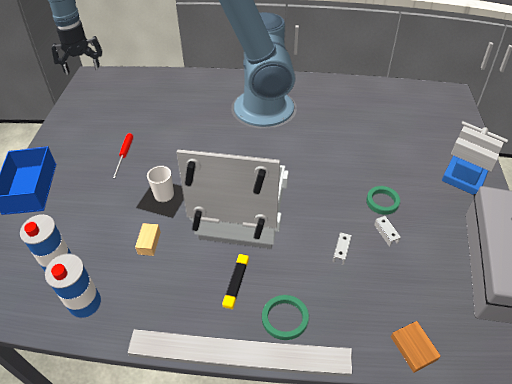

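View pics/side0.png

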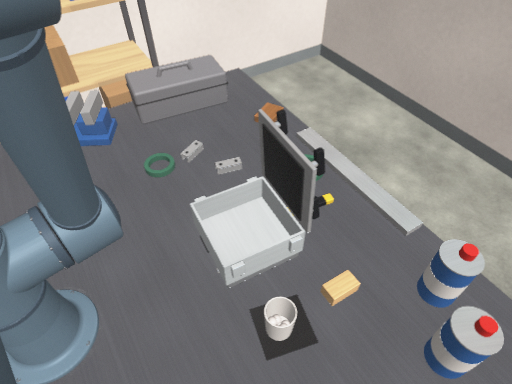

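Two brackets: scene (342,247) and (387,231), side (229,165) and (192,150). The cup with its balls is on the mat at scene (160,184), side (280,318). The tub is at the centre, with its lid leaning up. Next I measure.

```bash
cat > m.py <<'E'
from h import *
S={n:np.load(n+'0.npy',allow_pickle=True).item() for n in('scene','side')}
C={n:cloud(f) for n,f in S.items()}
def tri(pa,pb):
    o1,d1=rays(S['scene'],[pa]);o2,d2=rays(S['side'],[pb]);d1=d1[0];d2=d2[0]
    t=np.linalg.lstsq(np.c_[d1,-d2],o2-o1,rcond=None)[0]; a=o1+t[0]*d1;b=o2+t[1]*d2
    return (a+b)/2,np.linalg.norm(a-b)
for n,c in C.items():
    img=S[n]['img'].astype(int)
    # bench-level check
    print(n,'bench z',np.median(c[...,2][(abs(c[...,2])<.02)]).round(4))
    sat=img.max(2)-img.min(2)
    m=(c[...,2]>.012)&(c[...,2]<.1)&(sat<25)&(img.min(2)>90)&(c[...,0]<.9)&(c[...,0]>.25)&(abs(c[...,1])<.55)
    k,l,st,_=cv2.connectedComponentsWithStats(m.astype(np.uint8))
    for i in range(1,k):
        if st[i,4]<60: continue
        p=c[l==i]; top=p[p[:,2]>np.percentile(p[:,2],90)-.004]
        r=cv2.minAreaRect((top[:,:2]*1000).astype(np.float32))
        print(n,st[i].tolist(),'ztop',top[:,2].max().round(4),np.median(top[:,2]).round(4),'rect',np.round(r[0],1),np.round(r[1],1),round(r[2],1))
    # black mat
    m=(img.max(2)<45)&(abs(c[...,2])<.012)&(c[...,0]<.7)&(c[...,1]<0)
    k,l,st,_=cv2.connectedComponentsWithStats(m.astype(np.uint8))
    i=1+np.argmax(st[1:,4]); 
    cs=max(cv2.findContours((l==i).astype(np.uint8),cv2.RETR_EXTERNAL,cv2.CHAIN_APPROX_NONE)[0],key=cv2.contourArea)
    w=onplane(S[n],cs.reshape(-1,2),.003); r=cv2.minAreaRect((w[:,:2]*1000).astype(np.float32)); print('mat',r,np.median(c[l==i][:,2]))
    # tub rim from 'side'
    m=(abs(c[...,2]-.110)<.003)&(abs(c[...,1])<.3)&(c[...,0]>.2)&(c[...,0]<.8)&(sat<25)
    k,l,st,_=cv2.connectedComponentsWithStats(m.astype(np.uint8),connectivity=8)
    for i in range(1,k):
        if st[i,4]>40:
            p=c[l==i]; print('z110',st[i].tolist(),cv2.minAreaRect((p[:,:2]*1000).astype(np.float32)))
E
python3 m.py
```

```text
scene bench z 0.0002
scene [147, 166, 27, 34, 700] ztop 0.0922 0.0859 rect [ 443.7 -258.4] [67.4 68. ] 55.0
scene [278, 178, 10, 34, 95] ztop 0.0998 0.0983 rect [481.7  85.1] [11.  90.6] 77.8
scene [375, 216, 26, 28, 343] ztop 0.0328 0.0283 rect [531. 379.] [79.5 32.6] 27.2
scene [194, 220, 86, 27, 1316] ztop 0.0997 0.0914 rect [603.9 -11.9] [ 18.7 200. ] 0.6
scene [334, 232, 17, 31, 283] ztop 0.033 0.029 rect [598.4 254.1] [28.1 83. ] 77.0
scene [31, 235, 37, 32, 314] ztop 0.0977 0.0924 rect [ 723.8 -476.6] [36.2 85.6] 44.6
scene [61, 276, 35, 34, 448] ztop 0.0994 0.0915 rect [ 831.4 -355.3] [26.7 79. ] 52.0
scene [131, 329, 220, 30, 2317] ztop 0.0256 0.0198 rect [886.7  19. ] [ 26.6 497.3] 0.0
mat ((438.1215515136719, -296.4254455566406), (12.935830116271973, 1.3302726745605469), 33.51534652709961) 0.0030431762677586294
z110 [279, 166, 9, 26, 69] ((451.7271423339844, 89.20856475830078), (97.12065887451172, 19.912633895874023), 0.7294531464576721)
side bench z 0.0002
side [297, 130, 26, 20, 173] ztop 0.0247 0.0203 rect [887.6 213.3] [ 24.9 109.3] 0.3
side [181, 140, 22, 20, 218] zto
[... 223 characters left out ...]
de [195, 181, 106, 83, 4866] ztop 0.1 0.0892 rect [555.1  26.9] [137.  272.5] 41.5
side [191, 208, 114, 78, 1605] ztop 0.1 0.0949 rect [445.6 -71. ] [146.8 293.6] 41.2
side [423, 262, 45, 37, 591] ztop 0.097 0.0906 rect [ 786.8 -387.1] [36.2 85. ] 12.4
side [265, 297, 33, 43, 1079] ztop 0.0918 0.0875 rect [ 443.2 -259.7] [66.3 65.9] 54.6
side [431, 327, 48, 45, 670] ztop 0.0966 0.0919 rect [ 677.9 -496.7] [32.2 82.1] 1.8Traceback (most recent call last):
  File "m.py", line 23, in <module>
    i=1+np.argmax(st[1:,4]);
        ~~~~~~~~~^^^^^^^^^^
    return _wrapfunc(a, 'argmax', axis=axis, out=out, **kwds)
    return bound(*args, **kwds)
ValueError: attempt to get argmax of an empty sequence
```

Run:
```python
import cv2
a=cv2.imread('pics/side0.png')
cv2.imwrite('pics/sidecrop.png',cv2.resize(a[130:360,150:350],None,fx=2.6,fy=2.6,interpolation=cv2.INTER_CUBIC))
```

```text
(no output)
```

View pics/sidecrop.png

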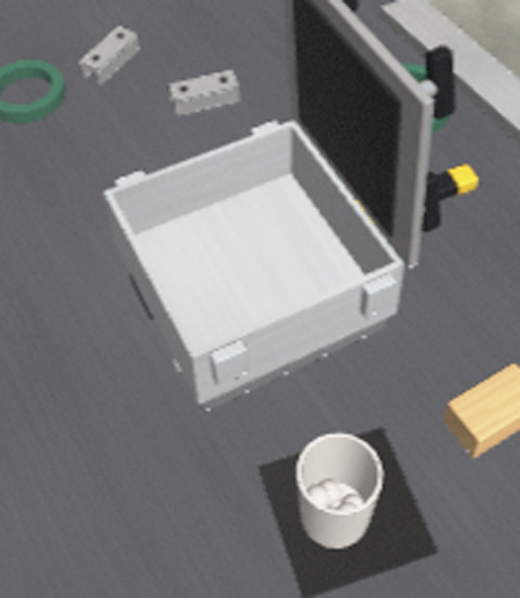

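The crop shows the empty tub with rim corners at crop (105,192), (195,355) and (402,265). The cup stands on its mat, with mat corners at crop (260,466), (385,430), (436,550) and (307,595).

Run:
```python
from h import *
f=np.load('side0.npy',allow_pickle=True).item(); c=cloud(f); g=np.load('scene0.npy',allow_pickle=True).item(); cg=cloud(g)
pc=lambda l:[(150+x/2.6-.3,130+y/2.6-.3) for x,y in l]
w=onplane(f,pc([(105,192),(195,352),(402,265)]),.110); print('tub',w.round(4).tolist(), 'cen NL-FR',((w[0]+w[2])/2).round(4), np.degrees(np.arctan2(*(w[0]-w[1])[[1,0]])),np.degrees(np.arctan2(*(w[2]-w[1])[[1,0]])))
w=onplane(f,pc([(260,466),(385,430),(436,550),(307,595)]),.003); print('mat',w.round(4).tolist(),w.mean(0))
for nm,F,c in(('side',f,c),('scene',g,cg)):
    m=(F['img'].max(2)<60)&(abs(c[...,2]-.003)<.004)&(np.hypot(c[...,0]-.44,c[...,1]+.26)<.12)
    m=cv2.morphologyEx(m.astype(np.uint8),cv2.MORPH_OPEN,np.ones((3,3)))
    p=c[m>0]; print(nm,len(p),cv2.minAreaRect((p[:,:2]*1000).astype(np.float32)),np.median(p[:,2]))
    m=(c[...,2]>.1035)&(c[...,2]<.113)&(abs(c[...,1])<.2)&(c[...,0]>.3)&(c[...,0]<.72)
    p=c[m]; print('rim',len(p),cv2.minAreaRect((p[:,:2]*1000).astype(np.float32)),p[:,2].max(), p[:,:2].min(0),p[:,:2].max(0))
# lid plane from scene: points x .5-.7, z .13-.33
m=(cg[...,2]>.13)&(cg[...,2]<.34)&(abs(cg[...,1])<.1)&(cg[...,0]>.45)&(cg[...,0]<.75)&(g['img'].min(2)>110)
p=cg[m]; cen=p.mean(0); n=np.linalg.svd(p-cen,full_matrices=False)[2][2]; n*=np.sign(n[0]); print('lid normal',n,cen,'angle',np.arctan2(n[0],n[2]), 'res',abs((p-cen)@n).mean(),'zmax',p[:,2].max())
```

```text
tub [[0.4047, 0.089, 0.11], [0.3931, -0.1143, 0.11], [0.5954, -0.1339, 0.11]] cen NL-FR [ 0.5    -0.0225  0.11  ] 86.73879502375598 -5.55026378294389
mat [[0.411, -0.1867, 0.003], [0.526, -0.2175, 0.003], [0.4975, -0.3279, 0.003], [0.3861, -0.3013, 0.003]] [ 0.45514273 -0.25833054  0.003     ]
side 1174 ((453.0467834472656, -258.358154296875), (117.1317138671875, 117.0107192993164), 76.54034423828125) 0.0029804364905869907
rim 1215 ((501.70404052734375, -22.752716064453125), (234.43423461914062, 211.67649841308594), 85.86966705322266) 0.11297031935438995 [ 0.38873012 -0.14582671] [0.61374285 0.10003954]
scene 620 ((454.3366394042969, -257.51580810546875), (116.04632568359375, 118.6116714477539), 76.90597534179688) 0.0030829647952445582
rim 165 ((549.9217529296875, 41.89759826660156), (134.62571716308594, 282.42425537109375), 48.69573974609375) 0.11289334903527448 [ 0.40326543 -0.10187696] [0.61960158 0.09940852]
lid normal [ 0.99617462 -0.06892461  0.05371699] [ 0.60839396 -0.01044017  0.23546437] angle 1.5169252298583664 res 0.0014867213717145427 zmax 0.32387799118308414
```

Measured so far:

| Item | Position (m) | Angle / other |
|---|---|---|
| Tub | (0.500, -0.0225) | -4° |
| Lid | – | 1.517 rad |
| Mat | (0.4537, -0.258) | top at 3 mm |
| Cup | (0.4435, -0.259) | – |
| Bracket A | (0.5315, 0.379) | 27° |
| Bracket B | (0.599, 0.2535) | -13° |

The heights from the two views agree. Next I check reachability.

```bash
cat >> h.py <<'E'
TUB=np.array([.500,-.0225]); TY=-.070
def tub(x,y,z): 
    c,s=np.cos(TY),np.sin(TY); return [TUB[0]+c*x-s*y,TUB[1]+s*x+c*y,z]
def side_ori(az,al,roll=0): # tool z at azimuth az, al below horizontal; tool x up; rolled about tool z
    z=np.array([np.cos(az)*np.cos(al),np.sin(az)*np.cos(al),-np.sin(al)])
    y=np.cross([0,0,1.],-z); y=np.cross(z,[0,0,1.]);y/=np.linalg.norm(y); x=np.cross(y,z)
    return R.from_matrix(np.c_[x,y,z])*R.from_euler('z',roll)
def ik(p,yaw):
    return planner.solve_ik(list(p),down(yaw))
E
python3 - <<'E'
from h import *
d=np.radians
for nm,p,y in(('A',(.5315,.379,.006),d(27)),('B',(.599,.2535,.006),d(-13)),('drop',tub(-40,40,55)[0:0] or tub(-.04,.04,.055),TY)):
    for k in(0,1):
        q=ik(p,y+k*np.pi); print(nm,k,None if q is None else np.round(q,2))
for nm,x,y in(('nl',-.075,.075),('fr',.075,-.075),('nr',-.075,-.075),('fl',.075,.075)):
    for yy in(0,-1.1,-2.25):
      for k in(0,1):
        q=ik(tub(x,y,.134),TY+yy+k*np.pi); print(nm,yy,k,None if q is None else np.round(q[5],2))
for k in (0,1):
    q=ik(tub(.145,0,.30),TY+k*np.pi); print('lid',k,None if q is None else np.round(q,2))
cup=np.array([.4435,-.259])
for al in(0,10,20,30,40):
  for az in(-90,-60,-30,0,30):
    for roll0 in(0,180):
        r=side_ori(d(az),d(al),d(roll0)); dz=r.as_matrix()[:,2]
        q=planner.solve_ik(list(np.r_[cup,.060]+dz*.019),quat(r))
        q2=planner.solve_ik(list(np.r_[cup,.060]-dz*.09),quat(r))
        if q is not None: print('cup',al,az,roll0,np.round(q,2),q2 is not None)
E
```

```text
A 0 [ 0.52  0.67 -0.03  0.86  0.   -3.09]
A 1 [ 0.52  0.67 -0.03  0.86  0.    0.05]
B 0 [ 0.3   0.67 -0.04  0.86  0.   -2.61]
B 1 [ 0.3   0.67 -0.04  0.86  0.    0.53]
drop 0 [-0.09  0.3  -0.53  0.75  0.    3.12]
drop 1 [-0.09  0.3  -0.53  0.75  0.   -0.02]
nl 0 0 -3.08
nl 0 1 0.06
nl -1.1 0 -1.98
nl -1.1 1 1.16
nl -2.25 0 -0.83
nl -2.25 1 2.31
fr 0 0 2.92
fr 0 1 -0.22
fr -1.1 0 -2.26
fr -1.1 1 0.88
fr -2.25 0 -1.11
fr -2.25 1 2.03
nr 0 0 2.85
nr 0 1 -0.29
nr -1.1 0 -2.34
nr -1.1 1 0.81
nr -2.25 0 -1.19
nr -2.25 1 1.96
fl 0 0 -3.1
fl 0 1 0.04
fl -1.1 0 -2.0
fl -1.1 1 1.14
fl -2.25 0 -0.85
fl -2.25 1 2.29
lid 0 [-0.15  0.54  0.52  1.54  0.    3.06]
lid 1 [-0.15  0.54  0.52  1.54  0.   -0.08]
cup 20 -90 0 [-0.11  0.62 -0.85 -0.19 -1.21 -1.88] True
cup 20 -90 180 [-0.11  0.62 -0.85 -0.19 -1.21  1.26] True
cup 20 30 0 [-1.23  0.72 -0.57  0.75  1.18  1.07] True
cup 20 30 180 [-1.23  0.72 -0.57  0.75  1.18 -2.07] True
cup 30 -90 0 [-0.16  0.51 -0.83 -0.03 -1.03 -1.88] True
cup 30 -90 180 [-0.16  0.51 -0.83 -0.03 -1.03  1.26] True
cup 30 30 0 [-1.19  0.58 -0.64  0.58  1.03  1.3 ] True
cup 30 30 180 [-1.19  0.58 -0.64  0.58  1.03 -1.84] True
cup 40 -90 0 [-0.22  0.42 -0.79  0.1  -0.84 -1.91] True
cup 40 -90 180 [-0.22  0.42 -0.79  0.1  -0.84  1.23] True
cup 40 30 0 [-1.12  0.47 -0.66  0.52  0.87  1.46] True
cup 40 30 180 [-1.12  0.47 -0.66  0.52  0.87 -1.68] True
```

Run:
```python
from h import *
d=np.radians
cup=np.array([.4435,-.259])
q0=planner.solve_ik(list(np.r_[cup,.060]+side_ori(d(30),d(25)).as_matrix()[:,2]*.019),quat(side_ori(d(30),d(25)))); print(q0)
for al0 in (20,25,30):
  r0=side_ori(0,d(al0)); uc=r0.inv().apply([0,0,1])   # cup axis in tool frame (cup upright)
  out=[]
  for al in(-20,-10,0,10,20,30):
    for az in range(-60,91,15):
      for roll in(-180,-165,-150,-135,-120,120,135,150,165,180):
        r=side_ori(d(az),d(al),d(roll)); u=r.apply(uc); dz=r.as_matrix()[:,2]
        tilt=np.degrees(np.arccos(u[2]))
        if not 115<tilt<150: continue
        mouth=np.array(tub(-.02,0,.17)); g=mouth-u*.028
        q=planner.solve_ik(list(g+dz*.019),quat(r))
        if q is not None: out.append((round(tilt),al,az,roll,np.round(q,2).tolist(),u.round(2).tolist()))
  print(al0,len(out)); [print(*o) for o in out[::max(1,len(out)//14)]]
for az in(20,30,45,60):
  for al in(15,20,25,30):
    r=side_ori(d(az),d(al)); dz=r.as_matrix()[:,2]
    q=planner.solve_ik(list(np.r_[cup,.060]+dz*.019),quat(r)); print(az,al,q is not None and np.round(q,2))
```

```text
[-1.21149545  0.64814604 -0.61162972  0.6483678   1.10642418  1.19694703]
20 107
121 -10 60 120 [-0.82, 1.18, -0.42, 2.08, 1.23, 1.58] [0.58, -0.63, -0.52]
144 0 75 -150 [-0.74, 1.03, -0.12, 1.98, 1.09, -2.62] [-0.54, -0.21, -0.81]
132 0 90 135 [-0.7, 1.09, 0.01, 2.07, 0.87, 2.36] [0.66, -0.34, -0.66]
127 10 60 -135 [-0.78, 0.72, -0.41, 1.4, 1.26, -1.78] [-0.8, -0.06, -0.59]
127 10 75 135 [-0.76, 0.83, -0.27, 1.68, 1.05, 2.67] [0.52, -0.61, -0.59]
138 10 90 150 [-0.68, 0.94, -0.02, 1.9, 0.87, 2.83] [0.47, -0.48, -0.74]
130 20 -60 150 [0.37, 0.28, -0.88, 0.01, -1.19, 0.62] [-0.71, 0.28, -0.65]
120 20 45 135 [-0.78, 0.23, -0.93, 0.39, 1.22, -2.33] [0.08, -0.86, -0.51]
120 20 60 -135 [-0.75, 0.53, -0.49, 1.1, 1.16, -1.38] [-0.85, -0.14, -0.51]
130 20 75 -150 [-0.7, 0.69, -0.23, 1.5, 1.02, -1.98] [-0.61, -0.46, -0.65]
137 20 90 -165 [-0.63, 0.82, -0.02, 1.75, 0.86, -2.44] [-0.24, -0.63, -0.74]
130 30 -60 -180 [0.3, 0.18, -0.84, 0.19, -1.01, 1.14] [-0.38, 0.66, -0.64]
128 30 45 -165 [-0.7, 0.16, -0.84, 0.44, 1.04, -1.15] [-0.7, -0.36, -0.62]
122 30 60 -150 [-0.69, 0.37, -0.54, 0.94, 1.02,
[... 2399 characters left out ...]
8, -2.51] [0.0, -0.87, -0.5]
20 15 False
20 20 [-1.25  0.6  -0.84  0.19  1.22  1.5 ]
20 25 [-1.22  0.54 -0.86  0.17  1.13  1.57]
20 30 [-1.19  0.48 -0.86  0.18  1.05  1.63]
30 15 [-1.25  0.82 -0.51  0.89  1.24  0.9 ]
30 20 [-1.23  0.72 -0.57  0.75  1.18  1.07]
30 25 [-1.21  0.65 -0.61  0.65  1.11  1.2 ]
30 30 [-1.19  0.58 -0.64  0.58  1.03  1.3 ]
45 15 [-1.2   0.98 -0.19  1.39  1.08  0.53]
45 20 [-1.19  0.89 -0.25  1.26  1.04  0.67]
45 25 [-1.17  0.81 -0.3   1.14  1.    0.8 ]
45 30 [-1.15  0.74 -0.34  1.04  0.94  0.92]
60 15 [-1.14  1.11  0.09  1.69  0.91  0.35]
60 20 [-1.13  1.03  0.03  1.58  0.89  0.46]
60 25 [-1.11  0.95 -0.02  1.47  0.85  0.56]
60 30 [-1.1   0.88 -0.08  1.37  0.82  0.66]
```

```bash
cat >> h.py <<'E'
def gray_find(near,rad=.09,zlo=.015,zhi=.036,views=('scene','side')):
    out=[]
    for n in views:
        f=grab_frame(n); c=cloud(f); im=f['img'].astype(int)
        m=(c[...,2]>zlo)&(c[...,2]<zhi)&(im.max(2)-im.min(2)<25)&(im.min(2)>90)&(np.hypot(c[...,0]-near[0],c[...,1]-near[1])<rad)
        k,l,st,_=cv2.connectedComponentsWithStats(m.astype(np.uint8))
        if k<2: continue
        i=1+np.argmax(st[1:,4]); p=c[l==i]; t=p[p[:,2]>np.percentile(p[:,2],90)-.004]
        (cx,cy),(w,h),a=cv2.minAreaRect((t[:,:2]*1000).astype(np.float32))
        if h>w: a+=90
        out.append((cx/1000,cy/1000,(a+90)%180-90,max(w,h),min(w,h),st[i,4],np.median(t[:,2])*1000))
    return np.array(out)
E
cat > br.py <<'E'
from h import *
import sys
def bracket(near,dy,first):
    if first:
        manip.reach([.36,-.12,.30],down(np.pi)); manip.reach([.38,.22,.25],down(np.pi))
    b=gray_find(near); print(b.round(3))
    ok=b[(b[:,3]>70)&(b[:,3]<90)]; x,y,a=ok[:,:3].mean(0); yaw=np.radians(a)+np.pi
    manip.gripper_to(.75)
    manip.reach([x,y,.12],down(yaw)); manip.move_straight([x,y,.030],speed=.15)
    hit=manip.move_straight([x,y,.006],speed=.05,guard=15); print('hit',hit)
    manip.gripper_to(0,40); s=telemetry.read_state(); print('grip',s['grip_width'],s['gripper_force'])
    manip.move_straight([x,y,.2],speed=.25)
    s=telemetry.read_state(); print('held',s['grip_width'],s['gripper_force'],s['contact_force'])
    manip.reach(tub(-.04,dy,.2),down(TY+np.pi))
    manip.move_straight(tub(-.04,dy,.053),speed=.2,guard=25)
    manip.gripper_to(.6); manip.move_straight(tub(-.04,dy,.22),speed=.3)
    print(telemetry.read_state()['time'])
E
python3 - <<'E'
from br import *
bracket((.599,.2535),-.04,True)
f=grab_frame('side'); save(f,'side1')
E
```

```text
[[ 5.9900e-01  2.5400e-01 -1.3191e+01  8.4385e+01  2.7656e+01  2.8100e+02
   2.8397e+01]
 [ 6.0000e-01  2.5300e-01 -1.3966e+01  7.8134e+01  3.2869e+01  2.3700e+02
   2.8199e+01]]
hit False
grip 0.33966409442595696 40.431701838970184
held 0.3408299554982427 40.004014670848846 [ 0.27180669  0.28472289 -1.41046442]
10.5833
```

View pics/side1.png

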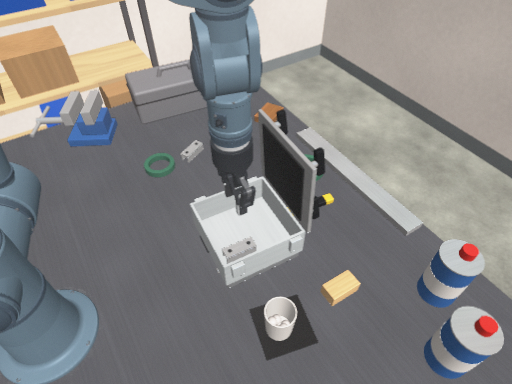

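Bracket B lies flat in the tub (side 238,248). Next is bracket A (side 192,150), then I move to the cup.

```bash
python3 - <<'E'
from br import *
manip.reach([.38,.25,.25],down(np.pi))
bracket((.5315,.379),.04,False)
E
cat > cup.py <<'E'
from h import *
d=np.radians
def cup_find():
    out=[]
    for n in('scene','side'):
        f=grab_frame(n); c=cloud(f); im=f['img'].astype(int)
        m=(c[...,2]>.078)&(c[...,2]<.096)&(im.max(2)-im.min(2)<30)&(im.min(2)>110)&(np.hypot(c[...,0]-.45,c[...,1]+.26)<.15)&(c[...,1]<-.165)
        p=c[m]
        if len(p)<20: continue
        ce,r=cv2.minEnclosingCircle((p[:,:2]*1000).astype(np.float32)); out.append((ce[0]/1000,ce[1]/1000,r,p[:,2].max()*1000,len(p)))
    return np.array(out)
E
python3 - <<'E'
from cup import *
manip.reach([.36,-.05,.30],down(np.pi))
c=cup_find(); print(c.round(4))
f=grab_frame('side'); cv2.imwrite('pics/s2.png',cv2.resize(f['img'][170:384,150:400,::-1],None,fx=2,fy=2))
E
```

```text
[[  0.531   0.38   25.857  82.271  31.43  326.     28.572]
 [  0.534   0.378  26.41   80.913  32.915 205.     28.438]]
hit False
grip 0.3424773793862165 40.51727056503296
held 0.3421893281158455 40.130982398986816 [-0.27531991  1.25607621 -2.14661829]
19.1833
[[  0.4419  -0.2579  36.4559  91.5858 164.    ]
 [  0.4429  -0.2589  33.9036  90.8706 244.    ]]
```

View pics/s2.png

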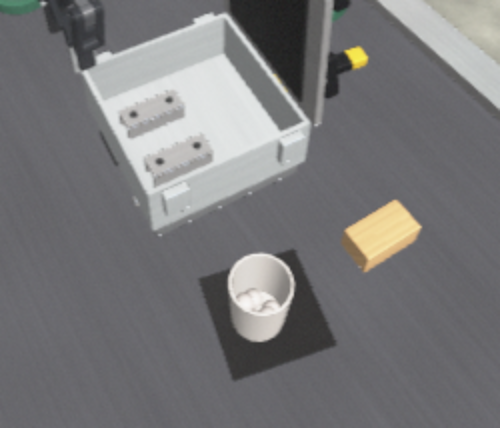

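Both brackets are in the tub (crop (152,110) and (180,157)). The cup is still in place with its balls (crop (262,297)). Now I grasp it from the side.

Run:
```python
from cup import *
c=np.array([.4430,-.2588]); r=side_ori(d(45),d(20)); q=quat(r); z=r.as_matrix()[:,2]
g=np.r_[c,.060]; t=g+z*.027
far=t-z*.13
manip.gripper_to(1.0)
print(far,planner.solve_ik(list(far+[0,0,.15]),q))
manip.reach(list(far+[0,0,.15]),q)
print(cup_find().round(4))
manip.move_straight(list(far),q,speed=.2)
print('hit',manip.move_straight(list(t),q,speed=.1,guard=8))
manip.gripper_to(0,35); s=telemetry.read_state(); print(s['grip_width'],s['gripper_force'],s['contact_force'])
manip.move_straight(list(t+[0,0,.03]),speed=.08)
s=telemetry.read_state(); print(s['grip_width'],s['gripper_force'],s['contact_force'],s['time'],s['eef_pos'])
f=grab_frame('side'); cv2.imwrite('pics/s3.png',cv2.resize(f['img'][170:384,150:400,::-1],None,fx=2,fy=2))
```

```text
[ 0.37456031 -0.32723969  0.09522807] [-1.3790072   0.74187506  0.01675599  1.83961008  0.89296878  0.46911274]
[[  0.4439  -0.2581  35.9589  90.1068 160.    ]
 [  0.4431  -0.2589  34.2634  90.9314 244.    ]]
hit False
0.7613223113381798 37.617277603712864 [-2.61505475 -0.08821695  4.00740103]
0.7630686032208476 38.66967714886414 [-0.68408976 -0.34517758 -2.20303376] 24.9 [ 0.46101795 -0.24106063  0.08099559]
```

View pics/s3.png

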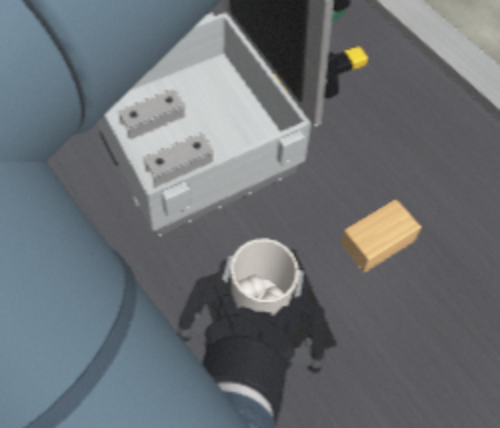

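The cup is lifted upright with the balls still inside (crop (262,275)). Now I pour over the tub.

```bash
cat > pour.py <<'E'
from cup import *
uc=side_ori(0,d(20)).inv().apply([0,0,1])
rf=side_ori(d(75),d(20),d(-150)); u=rf.apply(uc); z=rf.as_matrix()[:,2]
mouth=np.array(tub(-.015,.03,.175)); T=mouth-u*.028+z*.027
if __name__=='__main__':
    print(T,u, [planner.solve_ik(list(T),quat(side_ori(d(75),d(20),d(-a)))) is not None for a in range(0,151,15)])
    s=np.array(telemetry.read_state()['eef_pos'])
    manip.move_straight([s[0],s[1],.26],speed=.15)
    manip.move_straight([T[0],T[1]-.05,.26],quat(side_ori(d(75),d(20))),speed=.12)
    manip.move_straight(list(T),quat(side_ori(d(75),d(20))),speed=.1)
    print(telemetry.read_state()['time'])
    for a in (30,60,80,95,110,125,138,150):
        manip.reach(list(T),quat(side_ori(d(75),d(20),d(-a))))
        if a>70: manip.hold(.25)
    manip.hold(.7)
    s=telemetry.read_state(); print(s['time'],s['grip_width'],s['contact_force'])
    f=grab_frame('side'); cv2.imwrite('pics/s4.png',cv2.resize(f['img'][130:344,130:380,::-1],None,fx=2,fy=2))
E
python3 pour.py
```

```text
[0.51075532 0.04579813 0.18390223] [-0.60905797 -0.45768856 -0.6477419 ] [True, True, True, True, True, True, True, True, True, True, True]
29.5167
35.0 0.7600310593789775 [ 0.52792221  0.11983997 -1.90900742]
```

View pics/s4.png

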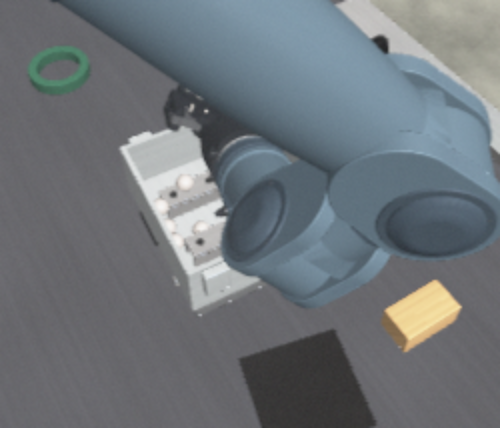

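Five balls are in the tub by the brackets (crop 184,183; 162,205; 170,227; 177,240; 200,228). I bring the cup back, measure where it sits in the grip, and place it.

Run:
```python
from pour import *
for a in (110,70,35,0): manip.reach(list(T),quat(side_ori(d(75),d(20),d(-a))))
manip.move_straight([T[0],T[1]-.05,.26],speed=.2)
r=side_ori(d(45),d(20)); z=r.as_matrix()[:,2]; m=np.array([.4537,-.258])
t=np.r_[m,.060]+z*.027
manip.move_straight([t[0],t[1],.26],quat(r),speed=.15)
h=.06; manip.move_straight(list(t+[0,0,h]),speed=.15)
manip.hold(.2)
out=[]
for n in('scene','side'):
    f=grab_frame(n); c=cloud(f); im=f['img'].astype(int)
    mm=(c[...,2]>.088+h-.008)&(c[...,2]<.088+h+.006)&(im.max(2)-im.min(2)<30)&(im.min(2)>110)&(np.hypot(c[...,0]-m[0],c[...,1]-m[1])<.06)
    p=c[mm]; print(n,len(p)); ce,rr=cv2.minEnclosingCircle((p[:,:2]*1000).astype(np.float32)); print(ce,rr,p[:,2].max())
    if n=='side': cv2.imwrite('pics/s5.png',cv2.resize(f['img'][130:384,130:400,::-1],None,fx=2,fy=2))
print(telemetry.read_state()['time'])
```

```text
scene 167
(452.5584716796875, -259.7662353515625) 39.798030853271484 0.15254543956425604
side 274
(454.1599426269531, -263.3194580078125) 39.24818801879883 0.15158813456067788
41.525
```

View pics/s5.png

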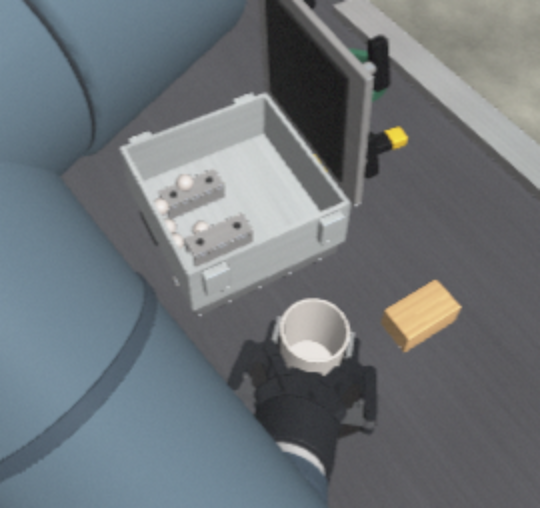

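The cup is empty and upright, and all five balls are in the tub. I place it, back off, and verify.

Run:
```python
from pour import *
r=side_ori(d(45),d(20)); z=r.as_matrix()[:,2]; m=np.array([.4540,-.2570]); t=np.r_[m,.060]+z*.027
manip.move_straight(list(t+[0,0,.01]),speed=.1)
print('hit',manip.move_straight(list(t+[0,0,-.001]),speed=.03,guard=6),telemetry.read_state()['eef_pos'],t)
manip.gripper_to(1.0)
p=np.array(telemetry.read_state()['eef_pos'])
manip.move_straight(list(p-z*.13),speed=.15)
p=np.array(telemetry.read_state()['eef_pos']); manip.move_straight(list(p+[0,0,.17]),speed=.25)
manip.reach([.36,-.05,.32],down(np.pi))
print(cup_find().round(4),telemetry.read_state()['time'])
# lid angle now
g=grab_frame('scene'); cg=cloud(g)
mm=(cg[...,2]>.13)&(cg[...,2]<.34)&(abs(cg[...,1])<.1)&(cg[...,0]>.5)&(cg[...,0]<.75)&(g['img'].min(2)>110)
p=cg[mm]; c0=p.mean(0); n=np.linalg.svd(p-c0,full_matrices=False)[2][2]; n*=np.sign(n[0]); print('lid',np.arctan2(n[0],n[2]),n,p[:,2].max())
```

```text
hit True [ 0.47226857 -0.23920778  0.05103526] [ 0.4719405  -0.2390595   0.05076546]
[[ 4.54900e-01 -2.55800e-01  3.60501e+01  9.08207e+01  1.67000e+02]
 [ 4.54600e-01 -2.56400e-01  3.40475e+01  9.12061e+01  2.56000e+02]] 46.0167
lid 1.5167235374112933 [ 0.9961968  -0.06844413  0.0539197 ] 0.3241350427846418
```

```bash
cat > lid.py <<'E'
from h import *
Q=down(TY+np.pi); w=.011
def P(th,r=.195,pen=0.): # TCP for lid angle th
    x=.105-r*np.cos(th)+(.010-pen)*np.sin(th); z=.111+r*np.sin(th)+(.010-pen)*np.cos(th)
    return tub(x+w,0,z)
E
python3 - <<'E'
from lid import *
pts=[tub(-.06,0,.40),tub(.15,0,.40),tub(.15,0,.295)]+[P(t) for t in np.linspace(1.5,0,11)]
print([planner.solve_ik(p,Q) is not None for p in pts])
try:
    manip.gripper_to(0)
    manip.reach(tub(-.1,0,.39),Q)
    manip.move_straight(pts[0],speed=.2); manip.move_straight(pts[1],Q,speed=.2); manip.move_straight(tub(.15,0,.297),Q,speed=.15)
    print(telemetry.read_state()['contact_force'],telemetry.read_state()['time'])
except manip.IKError as e: print('IK',e)
f=grab_frame('scene'); cv2.imwrite('pics/s6.png',f['img'][:,:,::-1])
E
```

```text
[True, True, True, True, True, True, True, True, True, True, True, True, True, True]
[1.14155738 0.37679177 0.04376606] 50.0333
```

View pics/s6.png

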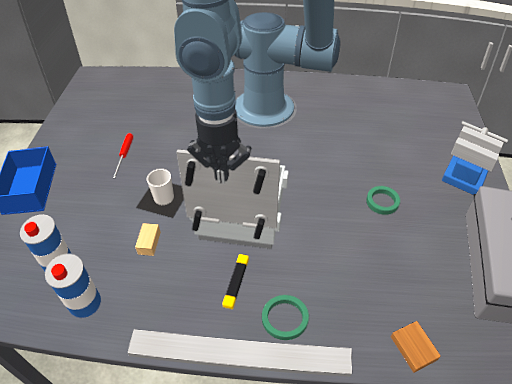

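The closed fingers are behind the lid, between the knobs (about 225,175). I sweep it shut.

Run:
```python
from lid import *
for t in np.r_[1.5:0.05:-.14,.07]:
    hit=manip.move_straight(P(t,pen=.002),Q,speed=.08,guard=35); f=np.array(telemetry.read_state()['contact_force']).round(1)
    print(round(t,2),hit,f)
    if hit: break
else:
    p=P(0); print('press',manip.move_straight([p[0],p[1],.114],Q,speed=.03,guard=22),telemetry.read_state()['eef_pos'],telemetry.read_state()['contact_force'])
    manip.hold(.2); manip.move_straight([p[0],p[1],.22],Q,speed=.2)
print(telemetry.read_state()['time'])
```

```text
1.5 False [1.2 0.4 0.8]
1.36 False [1.2 0.3 2.4]
1.22 False [0.4 0.2 0.7]
1.08 False [ 1.  -0.2 -0.1]
0.94 False [ 0.  -0.  -1.2]
0.8 False [-0.5 -0.1  0.5]
0.66 False [ 0.3 -0.8 -0.6]
0.52 False [ 0.3 -0.7 -0.2]
0.38 False [ 0.  -0.7 -0.1]
0.24 False [ 0.4 -0.9 -0.2]
0.1 False [ 0.5 -0.3  0.4]
0.07 False [0.2 0.3 0.8]
press True [ 0.42146252 -0.01699124  0.12095236] [-2.46888796 -0.16810279  8.67236706]
57.225
```

Run:
```python
from h import *
manip.reach([.36,-.02,.30],down(np.pi))
f=grab_frame('scene'); c=cloud(f); im=f['img'].astype(int); np.save('sc7.npy',f,allow_pickle=True)
m=(c[...,2]>.10)&(c[...,2]<.14)&(im.min(2)>110)&(abs(c[...,1]+.02)<.12)&(c[...,0]>.42)&(c[...,0]<.6)
p=c[m]; c0=p.mean(0); n=np.linalg.svd(p-c0,full_matrices=False)[2][2]; n*=np.sign(n[2]); print('lid n',n,np.median(p[:,2]))
# knobs: dark points z~.163
m=(c[...,2]>.157)&(c[...,2]<.170)&(im.max(2)<70)&(c[...,0]>.36)&(c[...,0]<.65)&(abs(c[...,1]+.02)<.16)
k,l,st,_=cv2.connectedComponentsWithStats(m.astype(np.uint8))
for i in range(1,k):
    if st[i,4]<25: continue
    q=c[l==i]; (cx,cy),(w,h),a=cv2.minAreaRect((q[:,:2]*1000).astype(np.float32)); a=a+90 if h>w else a
    print(st[i,4],round(cx),round(cy),round(w),round(h),round((a+90)%180-90,1),np.median(q[:,2]))
for nm,x,y in(('nl',-.075,.075),('fr',.075,-.075),('nr',-.075,-.075),('fl',.075,.075)): print(nm,np.round(tub(x,y,0)[:2],3))
cv2.imwrite('pics/s7.png',cv2.resize(f['img'][100:290,130:330,::-1],None,fx=3,fy=3))
```

```text
lid n [-0.00358173 -0.00228429  0.99999098] 0.12127307003575588
86 422 -90 14 59 -17.4 0.16203653973623705
89 434 58 13 57 -16.3 0.16209170587860133
101 570 -101 13 58 -17.1 0.1621271242925555
105 584 48 12 56 -16.3 0.16319726520373756
nl [0.43  0.058]
fr [ 0.57  -0.103]
nr [ 0.42  -0.092]
fl [0.58  0.047]
```

View pics/s7.png

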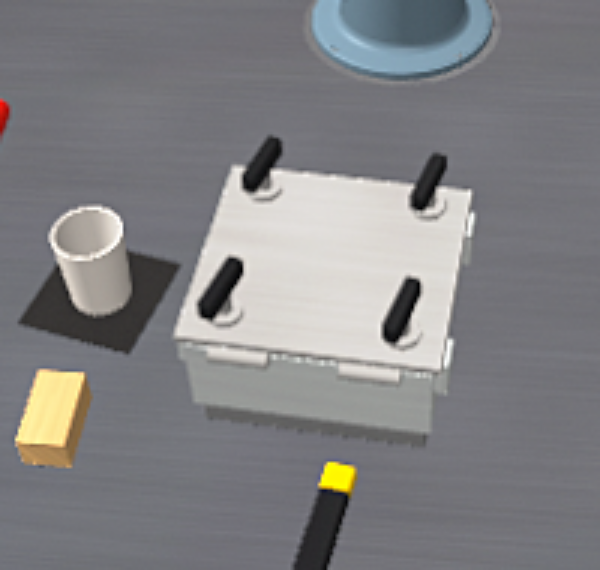

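The lid is shut: normal vertical, face at 121 mm. The knob bars sit about 0.22 rad from tub x, at crop (262,163), (428,182), (220,288) and (401,310). Pass 1 goes nl, fr, nr, fl.

```bash
cat > knob.py <<'E'
from h import *
K={'nl':(-.075,.075),'fr':(.075,-.075),'nr':(-.075,-.075),'fl':(.075,.075)}
def turn(n,a0,a1):
    x,y=K[n]; at=lambda z:list(np.array(tub(x,y,z))+[.001,.001,0]); o=lambda a:down(TY-a+np.pi)
    manip.gripper_to(.55); manip.reach(at(.20),o(a0))
    hit=manip.move_straight(at(.135),o(a0),speed=.12,guard=15)
    if hit: print(n,'HIT'); manip.move_straight(at(.20),o(a0)); return False
    manip.gripper_to(0,60); g=telemetry.read_state()['grip_width']
    for a in np.linspace(a0,a1,4)[1:]: manip.reach(at(.135),o(a))
    s=telemetry.read_state(); print(n,round(g,3),round(s['grip_width'],3),np.round(s['contact_force'],1),np.round(s['ft_torque'],2),round(s['time'],1))
    manip.gripper_to(.55); manip.move_straight(at(.20),o(a1),speed=.2); return True
def angles():
    f=grab_frame('scene'); c=cloud(f); im=f['img'].astype(int)
    m=(c[...,2]>.157)&(c[...,2]<.170)&(im.max(2)<70)
    for n,(x,y) in K.items():
        t=tub(x,y,0); q=c[m&(np.hypot(c[...,0]-t[0],c[...,1]-t[1])<.042)]
        if len(q)<20: print(n,'hidden'); continue
        (cx,cy),(w,h),a=cv2.minAreaRect((q[:,:2]*1000).astype(np.float32)); a=a+90 if h>w else a
        print(n,len(q),round(w),round(h),'angle',round((TY-np.radians(a))%np.pi,3))
    return f
E
python3 - <<'E'
from knob import *
for n in('nl','fr','nr','fl'):
    if not turn(n,.22,1.1): break
manip.reach([.36,-.02,.30],down(np.pi)); angles()
E
```

```text
nl 0.163 0.163 [-3.4 -2.3  8.4] [-0.47  0.67 -0.09] 61.1
fr 0.161 0.167 [-2.6 -3.8  6.6] [-0.58  0.71 -0.12] 65.5
nr 0.161 0.169 [-4.2 -2.2  8.1] [-0.36  0.67 -0.1 ] 69.8
fl 0.164 0.163 [-1.9 -3.5  7.8] [-0.67  0.63 -0.11] 74.0
nl 107 18 59 angle 1.088
fr 105 16 56 angle 1.178
nr 101 18 58 angle 1.078
fl 116 12 59 angle 1.104
```

All four are about halfway, so pass 2 takes them to the stop in the same order.

Run:
```python
from knob import *
for n in('nl','fr','nr','fl'):
    if not turn(n,1.1,2.26): break
manip.reach([.36,-.02,.30],down(np.pi)); f=angles()
from cup import cup_find; print(cup_find().round(4))
save(f,'s8')
```

```text
nl 0.165 0.168 [-6.2 -1.1  9.4] [-0.29  1.13  1.37] 80.1
fr 0.162 0.158 [-7.5 -2.2  8. ] [-0.37  1.33  1.51] 85.0
nr 0.164 0.166 [-7.1 -2.3 10.7] [-0.36  1.59  1.42] 89.7
fl 0.166 0.165 [-4.9 -1.2  7.2] [-0.46  1.02  1.28] 94.1
nl 103 58 17 angle 2.117
fr 113 56 16 angle 2.21
nr 97 58 17 angle 2.23
fl 114 56 13 angle 2.187
[[ 4.55800e-01 -2.57700e-01  3.67669e+01  9.09197e+01  1.61000e+02]
 [ 4.55000e-01 -2.55800e-01  3.46535e+01  9.11580e+01  2.56000e+02]]
```

View pics/s8.png

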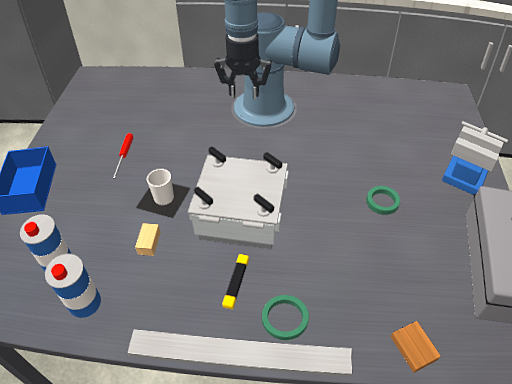

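All four knobs met their stop (1.3–1.5 N m) and their bars are parallel (scene 217,155; 272,160; 203,196; 263,203). The lid is shut, the cup stands centred on its mat (160,187), and the bystanders have not moved. Handing in.

```bash
python3 -c "
from bench import manip, planner, telemetry, grab_frame
print(manip.sign_off())"
```

```text
the job is handed in; nothing more can be done
None
```

The job is done and handed in at about 95 s: both brackets and all five balls are in the tub, the empty cup stands upright on the middle of its mat, the cover is shut, and the four knobs were tightened in star order over two passes to their stops.

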